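# Hang the slide rack up to dry on the swivel hook

### The job

The hook on top of the drying stand has been left swung aside. With closed fingers push it round by its bar until it faces out over the drip tray and comes right up against its stop, then pick up the slide rack by its grip, thread its wire bail over the hook, lower it gently onto the bar a little short of the tip, draw it out along the bar until the bail lies against the upturned tip, and let go so that it hangs there upright and still. Feel for the stop, the bar and the tip and do not force them; leave the slide box, vial and dish where they are.

Things in the scene. Friction and masses are not known exactly. Their poses are not given: they have to be found in the camera images.
- stand: Steel drying stand, fixed: drip tray 205 x 130 mm, rim 19 mm high, a 19 mm post near one end, a swivel hook on top. Origin: post axis at bench level; z up; +x from the post over the tray's middle line to its far rim at 0.167. Rigid: it gives nowhere. Fingers or arm must not bear on stand or hook with over 25 N, nor the rack with over 20 N.
- clamp (a point): Black clamp collar on the post axis, 101 mm above the bench; axes as the stand. It holds the hook's hand-made setting, which is not measured and does not slip: the top of the hook's bar is anywhere from 147 to 183 mm above the bench, and at its stop the hook points up to 0.08 rad to either side of the stand's +x. Find both by touch or sight.
- swivel (a joint): Hook angle from its rigid stop, rad: 0 at the stop, over the tray; grows clockwise seen from above, to 2.0. Drag about 0.2 N m (3 N at 65 mm from the axis); it stays where left. Hook: level bar 10 mm wide, 8 tall, from the post axis out to 118 mm; at the end a tip turned up 18 mm above the bar's top, inner face 109 mm out. Nothing on the stand is higher than the tip.
- rack_center (a point): Slide rack, about 0.25 kg, standing upright, 164 mm tall; this point is 82 mm above its underside. z up, y along the rack. Basket 58 (x) x 90 (y) x 32 mm tall. In the y-z plane a 5 mm wire bail rises from the basket's ends to a level top wire. On the wire's middle a black grip, 18 (x) x 12 (y) mm, 32 to 82 mm above this point: pinch it across y, high enough that the fingers clear the hook's tip.
- rack_bail (a point): Middle of the underside of the bail's top wire, where the hook is to bear: 28 mm above rack_center on the rack's z. Same axes. The top wire runs 21 mm to either side along y. Below it, down to the basket, is an opening 78 mm tall, 45 mm wide at the top and 85 at the bottom; the hook passes through it along the rack's x.
- slide_case: Bystander: closed blue slide box, 87 x 98 x 37 mm. Origin at the centre of its underside. Leave it alone.
- vial: Bystander: capped glass vial, 23 mm thick and 40 mm tall. Origin at the centre of its underside. Leave it alone.
- dish: Bystander: petri dish, 59 mm across and 15 mm tall. Origin at the centre of its underside. Leave it alone.

How it is judged:
By the outcome, as a careful person would: the job done as asked, in the order asked, and still so for the second after the job is handed in, with the robot touching nothing.
It also fails if it takes over 72 s, if anything falls off the work surface, if the arm or the gripper's body presses on something with over 40 N, if the wrist force passes 120 N, or if a joint passes its speed limit or range.

### The arm

A 6-joint arm with a two-finger parallel gripper is mounted at the origin on a cart in front of the work surface, level with it; the furniture and walls round the work are solid. World frame = base frame: x ahead of the robot, y to its left, z up, the work surface at z = 0. Lengths are in m, angles in degrees, forces in N, time in s.
With the tool pointing down it reaches from about 0.35 to 0.975 m from the base axis. Payload 4.9 kg.
Tool frame: the origin (TCP) lies midway between the tips of the shut fingers; the grasp point (between the pads) lies 19 mm behind it; z points along the fingers, y is the line along which they close (so a half turn about z gives the same grasp; the last joint's range is limited). The gripper opens to 85 mm and grips with 20 to 120 N. Pads are 22 mm wide; open, the fingers measure 114 mm over their backs; the gripper's body (76 mm by 85 mm) begins 54 mm behind the grasp point. The pads swing forward as they close: fully open they stand 13 mm farther back than shut.
Start: joints at [68.239, 3.019, 92.412, -0, 84.569, -6.818], TCP at [0.161, 0.604, 0.231] pointing down, gripper open.
Joint ranges: [-172.51, 172.51], [-57.92, 126.97], [3.15, 148.05], [-58.71, 238.71], [5.1, 150.11], [-179.66, 179.66]. Speed limits (degrees/s): [147.25, 147.25, 180, 180, 180, 180].

### API

Orientations are given as [roll, pitch, yaw] about the fixed x, y, z axes, in that order (R = Rz(yaw) Ry(pitch) Rx(roll)).
In Python, from bench import bot gives the robot as it stands.
- The arm moves only by the tool step_arm, never from a script. Its argument "plan" is a list that holds one entry, the list of rows, each a list of 7 numbers: the opening, from 0 (shut) to 1 (fully open), then the shift along the world's x, y, z in mm, then the turn, a rotation vector about the world's x, y, z in rad. In form: [[[hand, x, y, z, rx, ry, rz], ...]]. A call has 1 to 5 rows; each row shifts and turns the commanded pose from where the row before left it; what a row does not reach is not made up. A row lasts 1/12 s, in which the tool goes at most 41.7 mm and 7.16 degrees, less where a joint would pass 70% of its speed; a pose out of reach is approached as far as the arm can. A call is refused whole if a number of a shift passes 41.7 or a number of a turn 0.125, either way. A call with a gripper value outside its range is refused whole. The fingers move at their own pace and stop on an object; the grip force is fixed at half the most. Time passes only in rows, so rows that do not move let the fingers close. It gives the time, the measured TCP pose, the force, the opening and the grip force at its end, in the units of the state.
- bot.state(): the state, without advancing time (a new reading comes with each control period).
- bot.capture(name): name is "side" or "top" or "wrist"; returns a dict with "pixels" (400x640x3 uint8, red, green, blue), "z_map" (400x640 float32, m along the optical axis (not along the pixel's ray), 0 where there is no reading), "fx", "fy", "cx", "cy" (pixels), "R" (3x3) and "t" (3): a world point X has camera coordinates R X + t. Camera axes: x right, y down, z forward; pixel columns grow to the right and rows downward; lengths in m; the calibration is good to about 2 mm. A picture is of the moment at which its call begins.
- bot.close_job(): hands the job in; it is judged then, once.
The state is a dict: "time_s": time; "q": joint angles; "qvel": joint speeds; "effort": joint torques, N m; "tool_pos": TCP position; "eef_rot": TCP orientation; "contact_force": force on the tool from outside, world axes, zero at the start; "wrist_torque": the same for the moment, N m; "grip_width": opening from 0.0 (shut) to 1.0 (fully open); "finger_force": force on a finger pad.
Only numpy, scipy, OpenCV 4.12 (cv2) and the standard library are available. Lean on these libraries where they do the work, as an engineer would, in place of code of your own. Each camera call takes 0.05 s, during which the arm holds its last target. There are 200 camera calls.

## Working session

There is one attempt and no reset: what is moved stays moved. The work goes in short steps, Python scripts to look and compute and a tool call to move; the robot and the scene stay as the last step left them, time stands still between calls to the robot, and variables do not carry over. Pictures are saved under pics/ and viewed, at most 10 in all, crops included, and the job is handed in when it is done.

Besides the shell and the picture viewer there is one more tool, called after "Call:" as a command line: name --argument value ..., lists and objects as JSON in quotes. step_arm: Moves the arm, as the interface text tells. Its arguments: {"type":"object","properties":{"plan":{"type":"array"}},"required":["plan"]}

```bash
mkdir -p pics; ls
cat > h.py <<'E'
from bench import bot
import numpy as np, cv2
def cap(n,save=None):
    c=bot.capture(n)
    if save: cv2.imwrite('pics/'+save,c['pixels'][:,:,::-1])
    return c
def cloud(c):
    z=c['z_map'].astype(float); v,u=np.mgrid[0:z.shape[0],0:z.shape[1]]
    P=np.stack([(u-c['cx'])/c['fx']*z,(v-c['cy'])/c['fy']*z,z],-1)
    W=(P-c['t'])@c['R']; W[z==0]=np.nan
    return W
def st():
    s=bot.state(); print(s['time_s'],np.round(s['tool_pos'],4),np.round(s['eef_rot'],2),np.round(s['contact_force'],1),s['grip_width'],s['finger_force'],np.round(s['q'],1))
E
python3 - <<'E'
from h import *
st()
for n in('side','top'):
    c=cap(n,n+'1.png'); np.savez(n+'1.npz',**c); print(n,-c['R'].T@c['t'],c['R'])
E
```

```text
pics
0.0 [0.1609 0.6033 0.2301] [-1.7988e+02 -1.0000e-02  1.6506e+02] [ 0.3 -0.2  0.5] 1.0018332442252262 0.0 [68.2  3.1 92.5 -0.  84.6 -6.8]
side [ 0.41127007 -1.07535151  0.70632588] [[ 0.97404208 -0.22509957 -0.02392073]
 [-0.13238715 -0.48074718 -0.86680782]
 [ 0.18361824  0.84747409 -0.49806828]]
top [ 0.50395019 -0.09738782  1.47289554] [[ 0.02152011 -0.99976544 -0.00243782]
 [-0.99495109 -0.02117727 -0.09810127]
 [ 0.09802664  0.00453666 -0.99517345]]
```

View pics/side1.png

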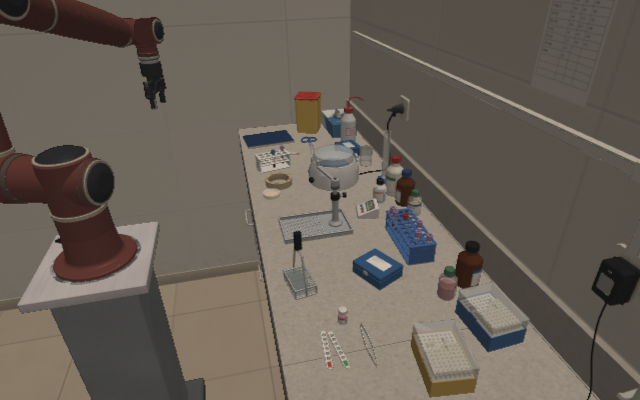

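View pics/top1.png

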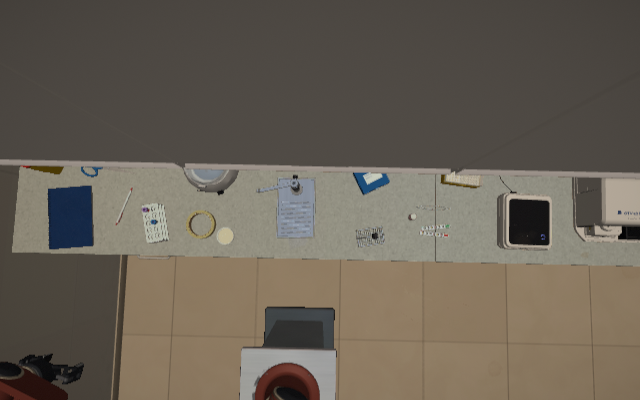

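The side view shows the stand (post ~(336,205), tray ~(315,225)), hook swung toward (310,170), and rack at ~(300,275). In the top view the tray spans ~(278-315,178-238), the post is at (295,185), the hook points left to (257,190), and the rack is at (370,237).

Run:
```python
from h import *
for n,box in (('top',(240,165,440,250)),('side',(260,150,420,330))):
    c=dict(np.load(n+'1.npz')); W=cloud(c); a,b,d,e=box
    im=c['pixels'][b:e,a:d,::-1]; s=min(800/im.shape[1],600/im.shape[0])
    cv2.imwrite(f'pics/{n}1c.png',cv2.resize(im,None,fx=s,fy=s,interpolation=cv2.INTER_CUBIC))
    sub=W[b:e,a:d].reshape(-1,3); sub=sub[~np.isnan(sub[:,0])]
    print(n,len(sub),fx:=c['fx'])
    np.save(n+'pts.npy',sub)
    # tall things
    m=(sub[:,2]>0.08)&(sub[:,2]<.25)&(sub[:,0]<0.75)
    for p in sub[m][::max(1,m.sum()//60)]: print(np.round(p,3),end=' ')
    print()
# tray: colour bluish in top
c=dict(np.load('top1.npz'));W=cloud(c)
hsv=cv2.cvtColor(c['pixels'],cv2.COLOR_RGB2HSV)
print(hsv[210,297],hsv[230,285],hsv[189,265],hsv[236,375],hsv[215,340],W[215,297],W[189,265],W[215,340])
```

```text
top 16932 428.17567670786536
[ 0.721 -0.011  0.109] [ 0.718 -0.014  0.108] [ 0.714 -0.011  0.112] [ 0.712 -0.007  0.104] [ 0.712 -0.02   0.107] [ 0.698 -0.011  0.156] [ 0.694 -0.008  0.157] [ 0.695 -0.02   0.153] [ 0.692 -0.008  0.153] [ 0.691 -0.02   0.158] [ 0.688 -0.002  0.154] [ 0.687 -0.015  0.164] [ 0.691 -0.026  0.139] [0.685 0.007 0.156] [ 0.685 -0.005  0.158] [ 0.685 -0.017  0.157] [0.681 0.032 0.157] [0.681 0.02  0.154] [0.681 0.007 0.16 ] [ 0.682 -0.005  0.155] [ 0.682 -0.018  0.158] [0.678 0.048 0.152] [0.678 0.035 0.154] [0.678 0.023 0.157] [0.679 0.011 0.153] [ 0.679 -0.002  0.15 ] [ 0.679 -0.014  0.155] [ 0.682 -0.026  0.136] [0.674 0.054 0.156] [0.674 0.041 0.159] [0.675 0.029 0.155] [0.675 0.017 0.154] [ 0.675 -0.012  0.16 ] [ 0.677 -0.023  0.148] [0.671 0.069 0.158] [0.671 0.057 0.157] [0.672 0.045 0.152] [0.672 0.032 0.154] [ 0.675 -0.01   0.136] [ 0.679 -0.021  0.107] [0.666 0.095 0.167] [0.668 0.082 0.153] [0.668 0.069 0.155] [0.668 0.057 0.154] [0.669 0.045 0.149] [ 0.675 -0.012  0.114] [0.662 0.1   0.174] [0.665 0.091 0.151] [0.665 0.078 0.154] [0.665 0.066 0.1
[... 1317 characters left out ...]
31] [ 0.692 -0.016  0.118] [ 0.72  -0.014  0.109] [ 0.722 -0.019  0.108] [ 0.72  -0.016  0.104] [ 0.719 -0.02   0.103] [ 0.677 -0.017  0.1  ] [ 0.693 -0.024  0.098] [ 0.695 -0.017  0.088] [ 0.688 -0.021  0.081] [ 0.53  -0.268  0.164] [ 0.525 -0.268  0.16 ] [ 0.541 -0.27   0.155] [ 0.538 -0.27   0.15 ] [ 0.535 -0.27   0.145] [ 0.532 -0.272  0.141] [ 0.53  -0.271  0.135] [ 0.527 -0.271  0.13 ] [ 0.525 -0.267  0.122] [ 0.526 -0.238  0.095] [ 0.526 -0.236  0.085] [ 0.534 -0.29   0.108] [ 0.537 -0.299  0.096] 
[108  36 157] [109  34 156] [108  33 155] [10 17 44] [ 26  29 143] [ 0.59906253 -0.01770826 -0.00066979] [0.66797044 0.07560451 0.15249615] [ 6.02213578e-01 -1.65888944e-01 -4.44116702e-04]
```

View pics/top1c.png

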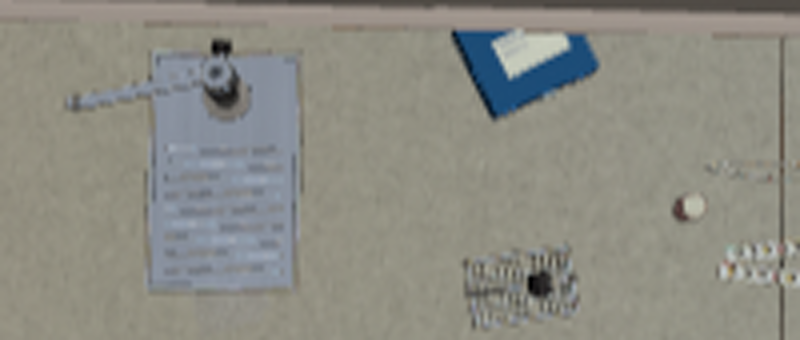

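View pics/side1c.png

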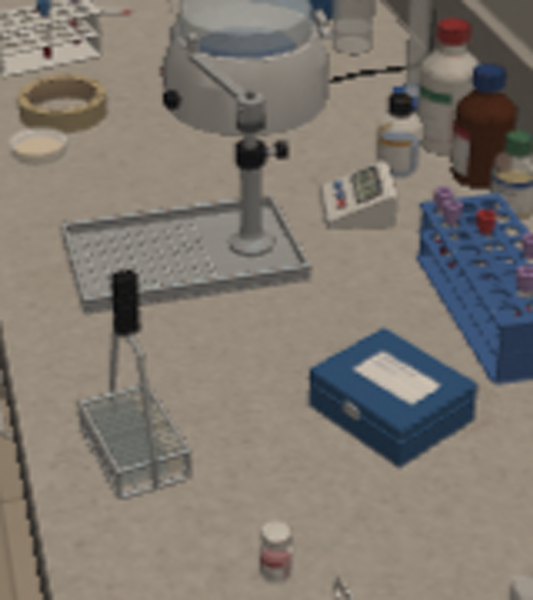

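The crops show the tray corners at (152,52),(298,55),(293,290),(147,288) in the top crop (scale 4), the hook tip at (72,103), the hub at (220,75), and the rack's basket corners around (465-578,245-328) with its grip at (540,285). In the side crop, the grip is at (125,270-330) and the basket below it, and the ultrasonic bath is behind the hook.

Run:
```python
from h import *
T=dict(np.load('top1.npz'));S=dict(np.load('side1.npz'))
def ray(c,u,v,z):
    d=c['R'].T@np.array([(u-c['cx'])/c['fx'],(v-c['cy'])/c['fy'],1]);o=-c['R'].T@c['t'];return o+d*(z-o[2])/d[2]
cs=np.array([ray(T,240+u/4,165+v/4,.019) for u,v in((152,52),(298,55),(293,290),(147,288))]);print('tray',cs.round(4))
for e in ((0,3),(1,2),(0,1),(3,2)): d=cs[e[1]]-cs[e[0]];print(np.linalg.norm(d),np.degrees(np.arctan2(d[1],d[0])))
# tray rim from side view depth: points near z=.019
for n,c in(('top',T),('side',S)):
    W=cloud(c);x,y,z=W[...,0],W[...,1],W[...,2]
    hsv=cv2.cvtColor(c['pixels'],cv2.COLOR_RGB2HSV)
    m=(x>.48)&(x<.59)&(y>-.34)&(y<-.19)&(z>.008)&(z<.06)
    P=W[m]; print(n,'basket',len(P),P.min(0),P.max(0),cv2.minAreaRect((P[:,:2]*1000).astype(np.float32)))
    m=(x>.48)&(x<.6)&(y>-.34)&(y<-.19)&(z>.08)&(c['pixels'].max(2)<75);P=W[m];print('grip',len(P),np.median(P,0),P.max(0),P.min(0))
    m=(x>.48)&(x<.6)&(y>-.34)&(y<-.19)&(z>.06)&(c['pixels'].max(2)>=75);P=W[m];print('wire',len(P),np.polyfit(P[:,1],P[:,0],1) if len(P)>4 else '')
    m=(x>.64)&(x<.71)&(y>.02)&(y<.09)&(z>.13)&(z<.2);P=W[m];print('bar z',len(P),np.percentile(P[:,2],[10,50,90]));
    p=np.polyfit(P[:,1],P[:,0],1);print(p)
    m=(x>.6)&(x<.72)&(y>.085)&(y<.12)&(z>.13)&(z<.2);P=W[m];print('tip',P[P[:,2]>.16].mean(0),P[:,2].max())
    m=(x>.66)&(x<.72)&(y>-.04)&(y<.015)&(z>.145)&(z<.2);P=W[m];print('hub',P.mean(0),P.max(0),P.min(0))
    m=(x>.55)&(y>-.15)&(y<.2)&(z>.13);P=W[m];m2=P[:,0]>.72;print('back obst',len(P[m2]),P[m2].min(0) if m2.any() else'', np.percentile(P[m2],[5,50],axis=0) if m2.any() else '')
    m=(x>.64)&(y>.04)&(y<.18)&(z>.03)&(z<.13);P=W[m];print('low obst',P.min(0) if len(P) else '')
```

```text
tray [[ 0.7235  0.0498  0.019 ]
 [ 0.7236 -0.0755  0.019 ]
 [ 0.5227 -0.0758  0.019 ]
 [ 0.5218  0.0478  0.019 ]]
0.201751915655792 -179.43738170965815
0.20082405922142993 -179.92160392072515
0.1252648442489337 -89.97690476369367
0.12356233408759897 -89.55075858198356
top basket 256 [ 0.49420049 -0.31395368  0.00805066] [ 0.58727358 -0.21930413  0.05612011] ((537.46337890625, -264.3218688964844), (79.16458892822266, 92.53092956542969), 14.462226867675781)
grip 26 [ 0.52951098 -0.26323504  0.16134851] [ 0.53597262 -0.25963238  0.16709884] [ 0.52327533 -0.27260759  0.12540293]
wire 34 [-0.16078373  0.48532949]
bar z 78 [0.14962969 0.15438198 0.15831255]
[-0.24155765  0.68383709]
tip [0.66075018 0.09781623 0.1691071 ] 0.17445895025236008
hub [ 0.68487943 -0.00818317  0.15641625] [0.69753406 0.01372463 0.16537057] [ 0.67512488 -0.02378739  0.14815672]
back obst 0  
low obst 
side basket 698 [ 0.49714825 -0.31656796  0.00806565] [ 0.56772378 -0.22008965  0.05980964] ((532.3153076171875, -267.57763671875), (58.335777282714844, 93.22526550292969), 9.506949424743652)
grip 146 [ 0.53100949 -0.27098784  0.14398037] [ 0.54029791 -0.23776004  0.16696449] [ 0.52294331 -0.27541115  0.09525526]
wire 87 [-0.15960945  0.4903985 ]
bar z 53 [0.15070146 0.1559499  0.15765696]
[-0.23647844  0.68510773]
tip [0.66369944 0.09758817 0.167586  ] 0.17597515393132224
hub [ 0.68798997 -0.0139847   0.15527473] [0.70174366 0.01449796 0.16365634] [ 0.67763787 -0.02680149  0.14504934]
back obst 10930 [ 0.92398235 -0.14997515  0.13001601] [[ 1.003317   -0.13793517  0.16011068]
 [ 1.02203978 -0.00955344  0.41758721]]
low obst [0.8129941  0.04008195 0.03003126]
```

Call:
step_arm --plan '[[[0, 31, -27.5, 0, 0, 0, 0.105], [0, 31, -27.5, 0, 0, 0, 0.105], [0, 31, -27.5, 0, 0, 0, 0.105], [0, 31, -27.5, 0, 0, 0, 0.105], [0, 31, -27.5, 0, 0, 0, 0]]]'

```text
time_s: 0.52
tool_pos: [0.3169, 0.4647, 0.2308]
eef_rot: [-180.0, -0.0, -170.6]
contact_force: [0.7, 0.7, -0.1]
grip_width: 0.3
finger_force: 0.0
```

Call:
step_arm --plan '[[[0, 31, -27.5, 0, 0, 0, 0], [0, 31, -27.5, 0, 0, 0, 0], [0, 31, -27.5, 0, 0, 0, 0], [0, 31, -27.5, 0, 0, 0, 0], [0, 31, -27.5, 0, 0, 0, 0]]]'

```text
time_s: 0.93
tool_pos: [0.4721, 0.3271, 0.2309]
eef_rot: [-180.0, -0.0, -170.9]
contact_force: [1.2, 0.3, -1.0]
grip_width: -0.003
finger_force: 0.0
```

Call:
step_arm --plan '[[[0, 31, -27.5, 0, 0, 0, 0], [0, 31, -27.5, 0, 0, 0, 0], [0, 31, -27.5, 0, 0, 0, 0], [0, 31, -27.5, 0, 0, 0, 0], [0, 31, -27.5, 0, 0, 0, 0]]]'

```text
time_s: 1.35
tool_pos: [0.6271, 0.1896, 0.2306]
eef_rot: [180.0, -0.1, -170.9]
contact_force: [0.5, 0.7, 0.3]
grip_width: -0.0
finger_force: 0.0
```

Call:
step_arm --plan '[[[0, 31, -27.5, 0, 0, 0, 0], [0, 31, -27.5, 0, 0, 0, 0], [0, 31, -27.5, 0, 0, 0, 0], [0, 0, -20, 0, 0, 0, 0], [0, 0, -12, 0, 0, 0, 0]]]'

```text
time_s: 1.77
tool_pos: [0.7198, 0.0739, 0.2291]
eef_rot: [-180.0, -0.2, -171.0]
contact_force: [-0.8, -0.4, -0.4]
grip_width: -0.001
finger_force: 0.0
```

Call:
step_arm --plan '[[[0, 0, 0, -30, 0, 0, 0], [0, 0, 0, -30, 0, 0, 0], [0, 0, 0, -27, 0, 0, 0], [0, 0, 0, 0, 0, 0, 0]]]'

```text
time_s: 2.1
tool_pos: [0.714, 0.0773, 0.1361]
eef_rot: [179.9, -0.7, -170.9]
contact_force: [-0.4, -0.2, -2.3]
grip_width: 0.001
finger_force: 0.0
```

Call:
step_arm --plan '[[[0, -5, -1, 0, 0, 0, 0], [0, -5, -1, 0, 0, 0, 0], [0, -3, -1, 0, 0, 0, 0], [0, -3, -1, 0, 0, 0, 0], [0, -3, -1, 0, 0, 0, 0]]]'

```text
time_s: 2.52
tool_pos: [0.7008, 0.0719, 0.1468]
eef_rot: [-180.0, 0.2, -170.9]
contact_force: [0.3, 0.3, -0.2]
grip_width: -0.001
finger_force: 0.0
```

Call:
step_arm --plan '[[[0, -3, -1, 0, 0, 0, 0], [0, -3, -1, 0, 0, 0, 0], [0, -3, -1, 0, 0, 0, 0], [0, -3, -0.5, 0, 0, 0, 0], [0, -3, -0.5, 0, 0, 0, 0]]]'

```text
time_s: 2.93
tool_pos: [0.6852, 0.0677, 0.1443]
eef_rot: [-180.0, 0.1, -170.9]
contact_force: [1.9, 0.2, -1.1]
grip_width: 0.003
finger_force: 1.4
```

Call:
step_arm --plan '[[[0, -4.3, -0.3, 0, 0, 0, 0], [0, -4.2, -0.6, 0, 0, 0, 0], [0, -4.2, -0.8, 0, 0, 0, 0], [0, -4.2, -0.8, 0, 0, 0, 0], [0, -4.1, -1.2, 0, 0, 0, 0]]]'

```text
time_s: 3.35
tool_pos: [0.6641, 0.0641, 0.1447]
eef_rot: [-180.0, 0.1, -170.9]
contact_force: [3.4, -1.5, -0.4]
grip_width: -0.001
finger_force: 1.3
```

Call:
step_arm --plan '[[[0, -4.1, -1.3, 0, 0, 0, 0], [0, -4.0, -1.6, 0, 0, 0, 0], [0, -3.9, -1.8, 0, 0, 0, 0], [0, -3.8, -2.1, 0, 0, 0, 0], [0, -3.8, -2.1, 0, 0, 0, 0]]]'

```text
time_s: 3.77
tool_pos: [0.6442, 0.0553, 0.1444]
eef_rot: [180.0, 0.0, -170.9]
contact_force: [4.1, 0.6, -0.1]
grip_width: -0.001
finger_force: 1.4
```

Call:
step_arm --plan '[[[0, -3.5, -2.4, 0, 0, 0, 0], [0, -3.5, -2.5, 0, 0, 0, 0], [0, -3.3, -2.8, 0, 0, 0, 0], [0, -3.2, -2.8, 0, 0, 0, 0], [0, -2.9, -3.1, 0, 0, 0, 0]]]'

```text
time_s: 4.18
tool_pos: [0.6278, 0.0415, 0.1443]
eef_rot: [180.0, -0.0, -170.9]
contact_force: [2.8, 0.1, 0.5]
grip_width: 0.002
finger_force: 1.4
```

Call:
step_arm --plan '[[[0, -2.9, -3.2, 0, 0, 0, 0], [0, -2.6, -3.4, 0, 0, 0, 0], [0, -2.6, -3.4, 0, 0, 0, 0], [0, -2.2, -3.7, 0, 0, 0, 0], [0, -2.2, -3.7, 0, 0, 0, 0]]]'

```text
time_s: 4.6
tool_pos: [0.6153, 0.024, 0.1443]
eef_rot: [180.0, -0.0, -170.9]
contact_force: [3.4, 1.7, 1.1]
grip_width: 0.001
finger_force: 1.4
```

Call:
step_arm --plan '[[[0, -0.9, -2, 0, 0, 0, 0], [0, -0.9, -2, 0, 0, 0, 0], [0, -0.8, -2, 0, 0, 0, 0], [0, -0.8, -2, 0, 0, 0, 0], [0, -0.7, -2, 0, 0, 0, 0]]]'

```text
time_s: 5.02
tool_pos: [0.6114, 0.0142, 0.1442]
eef_rot: [180.0, -0.0, -170.9]
contact_force: [1.7, 2.2, 1.1]
grip_width: -0.003
finger_force: 1.3
```

Call:
step_arm --plan '[[[0, -0.3, -1, 0, 0, 0, 0], [0, -0.3, -1, 0, 0, 0, 0], [0, -0.2, -1, 0, 0, 0, 0]]]'

```text
time_s: 5.27
tool_pos: [0.6107, 0.0112, 0.1442]
eef_rot: [180.0, -0.0, -170.9]
contact_force: [1.6, 2.1, 0.9]
grip_width: -0.0
finger_force: 1.3
```

Call:
step_arm --plan '[[[0, 0, -1, 0, 0, 0, 0], [0, 0, -1, 0, 0, 0, 0], [0, 0, -1, 0, 0, 0, 0]]]'

```text
time_s: 5.52
tool_pos: [0.6105, 0.0082, 0.1442]
eef_rot: [180.0, -0.0, -170.9]
contact_force: [1.6, 2.8, 1.3]
grip_width: -0.001
finger_force: 1.4
```

Call:
step_arm --plan '[[[0, 0, -1, 0, 0, 0, 0], [0, 0, -1, 0, 0, 0, 0]]]'

```text
time_s: 5.68
tool_pos: [0.6105, 0.0062, 0.1441]
eef_rot: [180.0, -0.0, -170.9]
contact_force: [0.3, 2.5, 1.3]
grip_width: -0.001
finger_force: 1.4
```

Call:
step_arm --plan '[[[0, 0, -1, 0, 0, 0, 0], [0, 0, -1, 0, 0, 0, 0]]]'

```text
time_s: 5.85
tool_pos: [0.6105, 0.0042, 0.1441]
eef_rot: [180.0, -0.0, -170.9]
contact_force: [0.4, 2.5, 1.0]
grip_width: -0.002
finger_force: 1.4
```

Call:
step_arm --plan '[[[0, 0, -1, 0, 0, 0, 0], [0, 0, -0.7, 0, 0, 0, 0]]]'

```text
time_s: 6.02
tool_pos: [0.6104, 0.0025, 0.1441]
eef_rot: [180.0, -0.0, -170.9]
contact_force: [0.2, 2.5, 1.8]
grip_width: 0.001
finger_force: 1.4
```

```bash
cat > hk.py <<'E'
from h import *
import sys
for n in('top','side'):
    c=cap(n,n+sys.argv[1]+'.png');W=cloud(c);x,y,z=W[...,0],W[...,1],W[...,2]
    m=(x>.565)&(x<.66)&(y>-.045)&(y<.03)&(z>.135)&(z<.165)
    hsv=cv2.cvtColor(c['pixels'],cv2.COLOR_RGB2HSV)
    m&=(c['pixels'].max(2)>90)
    P=W[m]; print(n,len(P),np.median(P[:,2]))
    if len(P)>10:
        p=np.polyfit(P[:,0],P[:,1],1);print('slope',p, 'y at post',np.polyval(p,.688), 'dir off',-p[0])
    m=(x>.56)&(x<.60)&(y>-.05)&(y<.03)&(z>.16)&(z<.19)&(c['pixels'].max(2)>90);P=W[m];print('tip',len(P),P.mean(0) if len(P) else '',P[:,2].max() if len(P) else '')
st()
E
python3 hk.py 2
```

```text
top 0 nan
tip 0  
side 105 0.15478797835423352
slope [ 0.05933206 -0.05446395] y at post -0.013643489453696075 dir off -0.05933206396848159
tip 15 [ 0.57618585 -0.01990709  0.16886743] 0.17537757941537221
6.1167 [0.6105 0.0024 0.1442] [-1.8000e+02 -4.0000e-02 -1.7088e+02] [-0.5  2.1  1.7] 0.0008973531440178194 1.202476262624259 [  -6.7    5.    98.9   -0.    76.2 -105.9]
  return _methods._mean(a, axis=axis, dtype=dtype,
  ret = ret.dtype.type(ret / rcount)
```

Call:
step_arm --plan '[[[0, 0, -0.7, 0, 0, 0, 0], [0, 0, -0.7, 0, 0, 0, 0]]]'

```text
time_s: 6.28
tool_pos: [0.6105, 0.0017, 0.1441]
eef_rot: [179.9, -0.0, -170.9]
contact_force: [-1.0, 5.2, 1.4]
grip_width: -0.001
finger_force: 2.8
```

Call:
step_arm --plan '[[[0, 0, -0.7, 0, 0, 0, 0], [0, 0, -0.7, 0, 0, 0, 0]]]'

```text
time_s: 6.45
tool_pos: [0.6105, 0.0012, 0.1441]
eef_rot: [179.8, -0.0, -170.9]
contact_force: [-0.4, 8.8, 2.0]
grip_width: -0.005
finger_force: 4.2
```

Force climbed from the steady 2.5 N drag to 8.8 N with hardly any motion, so that is the stop. I'll back off and look.

Call:
step_arm --plan '[[[0, 0, 4, 0, 0, 0, 0], [0, 0, 12, 0, 0, 0, 0], [0, 0, 12, 0, 0, 0, 0], [0, 0, 5, 30, 0, 0, 0], [0, 0, 0, 40, 0, 0, 0]]]'

```text
time_s: 6.87
tool_pos: [0.6075, 0.0345, 0.2094]
eef_rot: [179.9, -0.6, -170.8]
contact_force: [0.7, 0.8, -0.8]
grip_width: -0.003
finger_force: 0.0
```

Call:
step_arm --plan '[[[0, 0, 40, 20, 0, 0, 0], [0, 0, 40, 0, 0, 0, 0], [0, 0, 20, 0, 0, 0, 0], [0, 0, 0, 0, 0, 0, 0], [0, 0, 0, 0, 0, 0, 0]]]'

```text
time_s: 7.28
tool_pos: [0.6104, 0.1314, 0.2326]
eef_rot: [-179.9, -0.0, -170.7]
contact_force: [-0.4, 1.1, -0.2]
grip_width: 0.0
finger_force: 0.0
```

```bash
python3 -W ignore hk.py 3
```

```text
top 89 0.15420376107202455
slope [ 0.06085204 -0.05422844] y at post -0.012362232555596486 dir off -0.060852041355137394
tip 10 [ 0.57259226 -0.01885401  0.1705252 ] 0.17570819717261038
side 87 0.15535706963806695
slope [ 0.061021   -0.05553031] y at post -0.013547866057646268 dir off -0.06102099674986004
tip 13 [ 0.57648104 -0.02078814  0.16956807] 0.17439337144742573
7.3833 [0.6105 0.1297 0.2324] [-1.7995e+02 -5.0000e-02 -1.7088e+02] [ 0.7 -0.3  0.3] -0.0007996808096184452 0.0 [  5.2   2.9  92.4  -0.1  84.7 -93.9]
```

Call:
step_arm --plan '[[[0.7, -7.9, -39.6, 0, 0, 0, 0], [0.7, -7.9, -39.6, 0, 0, 0, 0], [0.7, -7.9, -39.6, 0, 0, 0, 0], [0.7, -7.9, -39.6, 0, 0, 0, 0], [0.7, -7.9, -39.6, 0, 0, 0, 0]]]'

```text
time_s: 7.8
tool_pos: [0.5702, -0.0708, 0.2326]
eef_rot: [-180.0, -0.0, -171.0]
contact_force: [0.9, -0.1, -0.2]
grip_width: 0.694
finger_force: 0.0
```

Call:
step_arm --plan '[[[0.7, -7.9, -39.6, 0, 0, 0, 0], [0.7, -7.9, -39.6, 0, 0, 0, 0], [0.7, -7.9, -39.6, 0, 0, 0, 0], [0.7, -7.9, -39.6, 0, 0, 0, 0], [0.7, -7.9, -39.6, 0, 0, 0, 0]]]'

```text
time_s: 8.22
tool_pos: [0.5301, -0.269, 0.2327]
eef_rot: [-180.0, -0.0, -171.0]
contact_force: [0.4, -0.7, -0.5]
grip_width: 0.704
finger_force: 0.0
```

Call:
step_arm --plan '[[[0.7, 0, 0, 0, 0, 0, 0], [0.7, 0, 0, 0, 0, 0, 0], [0.7, 0, 0, 0, 0, 0, 0]]]'

```text
time_s: 8.47
tool_pos: [0.5311, -0.2665, 0.2325]
eef_rot: [180.0, -0.0, -171.0]
contact_force: [-0.0, -0.2, -0.7]
grip_width: 0.7
finger_force: 0.0
```

```bash
python3 -W ignore - <<'E'
from h import *
c=cap('wrist','wrist1.png');W=cloud(c);x,y,z=W[...,0],W[...,1],W[...,2]
print(-c['R'].T@c['t'])
m=(x>.50)&(x<.57)&(y>-.30)&(y<-.23)&(z>.155)&(z<.17)&(c['pixels'].max(2)<90);P=W[m];print('grip top',len(P));
if len(P)>5: print(P.mean(0),P.min(0),P.max(0),cv2.minAreaRect((P[:,:2]*1000).astype(np.float32)))
m=(x>.45)&(x<.6)&(y>-.34)&(y<-.19)&(z>.102)&(z<.12);P=W[m]
if len(P)>5: print('wire',len(P),P.mean(0),P.min(0),P.max(0),np.polyfit(P[:,1],P[:,0],1))
m=(x>.45)&(x<.6)&(y>-.34)&(y<-.19)&(z>.01)&(z<.045);P=W[m]
if len(P)>5: print('basket',len(P),cv2.minAreaRect((P[:,:2]*1000).astype(np.float32)))
st()
E
```

```text
[ 0.44780267 -0.27991331  0.37470158]
grip top 334
[ 0.52892263 -0.26649236  0.16260307] [ 0.52143679 -0.27340306  0.15522863] [ 0.53859102 -0.25985867  0.16505874] ((529.91357421875, -266.5845947265625), (16.477527618408203, 11.789726257324219), 10.102592468261719)
wire 260 [ 0.52977348 -0.26519388  0.11316851] [ 0.5215724  -0.29371556  0.10310942] [ 0.53704062 -0.2384426   0.11995468] [-0.16774041  0.48528975]
basket 1347 ((530.5220336914062, -265.7037353515625), (56.99113082885742, 92.27204895019531), 9.74062728881836)
8.5167 [ 0.5315 -0.2657  0.2326] [ 1.7997e+02 -2.0000e-02 -1.7090e+02] [ 1.1  0.4 -0.9] 0.7015198815886676 0.0 [ -33.7   -1.2   96.5    0.    84.7 -132.8]
```

View pics/wrist1.png

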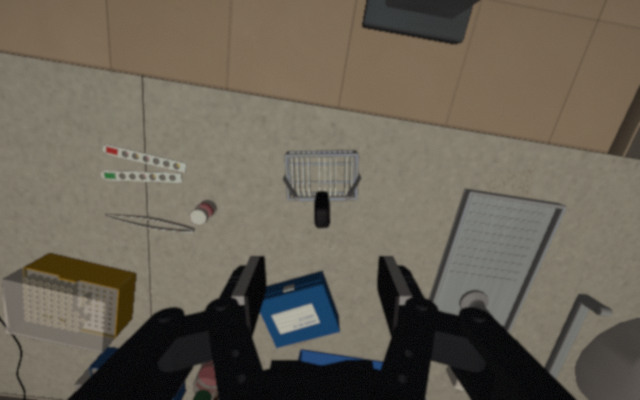

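The wrist picture shows the rack grip at (322,210), midway between the open fingers (~265 and 380), with the basket at (322,175) and the sides clear. Descending.

Call:
step_arm --plan '[[[0.7, -1, -0.5, -30, 0, 0, 0], [0.7, 0, 0, -30, 0, 0, 0], [0.7, 0, 0, -20, 0, 0, 0], [0.7, 0, 0, -10, 0, 0, 0], [0.7, 0, 0, -4, 0, 0, 0]]]'

```text
time_s: 8.93
tool_pos: [0.5299, -0.2645, 0.1365]
eef_rot: [179.8, -0.2, -170.8]
contact_force: [-1.3, 0.9, -0.2]
grip_width: 0.7
finger_force: 0.0
```

Call:
step_arm --plan '[[[0.7, 0, 0, 0, 0, 0, 0], [0.3, 0, 0, 0, 0, 0, 0], [0, 0, 0, 0, 0, 0, 0], [0, 0, 0, 0, 0, 0, 0], [0, 0, 0, 0, 0, 0, 0]]]'

```text
time_s: 9.35
tool_pos: [0.5315, -0.2669, 0.1404]
eef_rot: [-179.9, 0.1, -170.9]
contact_force: [-0.2, 1.6, 9.5]
grip_width: 0.135
finger_force: 16.0
```

Call:
step_arm --plan '[[[0, 0, 0, 0, 0, 0, 0], [0, 0, 0, 0, 0, 0, 0]]]'

```text
time_s: 9.52
tool_pos: [0.5315, -0.2667, 0.1404]
eef_rot: [-179.9, 0.1, -170.9]
contact_force: [-0.1, 1.7, 4.0]
grip_width: 0.124
finger_force: 59.3
```

Call:
step_arm --plan '[[[0, 0, 0, 5, 0, 0, 0], [0, 0, 0, 10, 0, 0, 0], [0, 0, 0, 20, 0, 0, 0], [0, 0, 0, 25, 0, 0, 0], [0, 0, 0, 16, 0, 0, 0]]]'

```text
time_s: 9.93
tool_pos: [0.5309, -0.2668, 0.2171]
eef_rot: [-179.9, 0.0, -170.9]
contact_force: [0.9, 0.2, -1.4]
grip_width: 0.128
finger_force: 58.6
```

Call:
step_arm --plan '[[[0, 0, 0, 6, 0, 0, 0], [0, 0, 10, 0, 0, 0, -0.025], [0, 0, 20, 0, 0, 0, -0.025], [0, 0, 25, 0, 0, 0, -0.025], [0, 0, 25, 0, 0, 0, -0.025]]]'

```text
time_s: 10.35
tool_pos: [0.53, -0.1858, 0.2198]
eef_rot: [179.9, -0.1, -176.8]
contact_force: [-0.3, -0.4, -2.3]
grip_width: 0.131
finger_force: 58.6
```

Call:
step_arm --plan '[[[0, 0, 25, 0, 0, 0, 0], [0, 0, 25, 0, 0, 0, 0], [0, 0, 25, 0, 0, 0, 0], [0, 0, 25, 0, 0, 0, 0], [0, 0, 20, 0, 0, 0, 0]]]'

```text
time_s: 10.77
tool_pos: [0.5299, -0.0647, 0.2198]
eef_rot: [179.9, -0.1, -176.6]
contact_force: [0.6, -0.4, -1.5]
grip_width: 0.125
finger_force: 58.6
```

Call:
step_arm --plan '[[[0, 0, 15, 0, 0, 0, 0], [0, 0, 10, 0, 0, 0, 0], [0, 0, 5, 0, 0, 0, 0], [0, 0, 0, 0, 0, 0, 0], [0, 0, 0, 0, 0, 0, 0]]]'

```text
time_s: 11.18
tool_pos: [0.5306, -0.0369, 0.2206]
eef_rot: [-180.0, -0.0, -176.6]
contact_force: [-0.3, -0.8, -2.8]
grip_width: 0.125
finger_force: 58.6
```

Call:
step_arm --plan '[[[0, 0, 7, 0, 0, 0, 0], [0, 0, 7, 0, 0, 0, 0], [0, 0, 0, 0, 0, 0, 0], [0, 0, 0, 0, 0, 0, 0]]]'

```text
time_s: 11.52
tool_pos: [0.5308, -0.0224, 0.2209]
eef_rot: [-180.0, -0.0, -176.6]
contact_force: [0.3, -0.1, -2.8]
grip_width: 0.128
finger_force: 58.6
```

```bash
python3 -W ignore - <<'E'
from h import *
c=cap('side');W=cloud(c);x,y,z=W[...,0],W[...,1],W[...,2]
im=c['pixels'][130:250,270:390,::-1];cv2.imwrite('pics/s4.png',cv2.resize(im,None,fx=5,fy=5,interpolation=cv2.INTER_CUBIC))
m=(x>.48)&(x<.56)&(y>-.08)&(y<.04)
for a,b in((.075,.115),(.12,.17),(.17,.196)):
    k=m&(z>a)&(z<b);P=W[k];print(a,len(P),P.mean(0),P.min(0),P.max(0)); 
st()
E
```

```text
0.075 445 [ 0.52863833 -0.03411581  0.10524775] [ 0.50012934 -0.07038975  0.08359902] [0.55963847 0.02662036 0.11496998]
0.12 51 [ 0.53204015 -0.03380744  0.14698338] [ 0.52694455 -0.06847444  0.12034931] [0.53650717 0.01724001 0.16996529]
0.17 29 [ 0.53214552 -0.03495005  0.18292917] [ 0.52773446 -0.05749149  0.17002405] [0.53595512 0.00877345 0.19574327]
11.5667 [ 0.5308 -0.0225  0.221 ] [-179.99   -0.   -176.6 ] [ 0.7 -0.7 -1.5] 0.12576224331297517 58.63219857215881 [ -10.5   -9.6  105.5   -0.    84.1 -103.9]
```

View pics/s4.png

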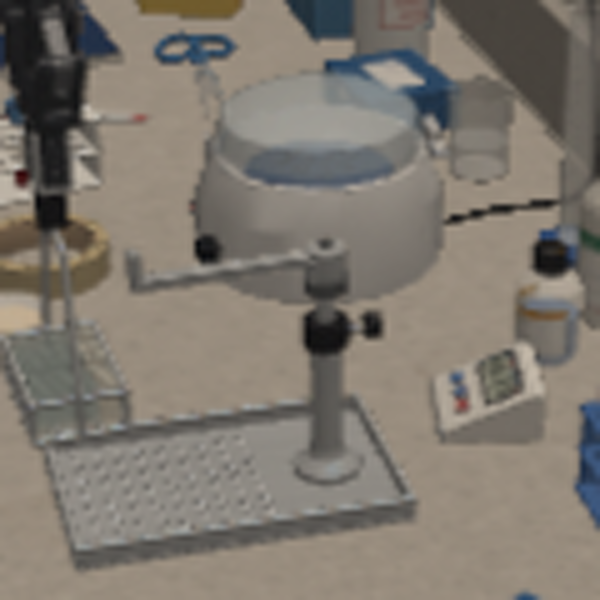

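The crop shows the rack hanging upright from the fingers at (60,300), just outside the tip at (135,265), its wire above the tip and the bar aligned with the opening. Threading it on.

Call:
step_arm --plan '[[[0, 6, 0.4, 0, 0, 0, 0], [0, 10, 0.6, 0, 0, 0, 0], [0, 10, 0.6, 0, 0, 0, 0], [0, 10, 0.6, 0, 0, 0, 0], [0, 10, 0.6, 0, 0, 0, 0]]]'

```text
time_s: 11.98
tool_pos: [0.5781, -0.0197, 0.2208]
eef_rot: [180.0, 0.0, -176.6]
contact_force: [0.4, -0.2, -1.4]
grip_width: 0.129
finger_force: 58.6
```

Call:
step_arm --plan '[[[0, 9, 0.5, 0, 0, 0, 0], [0, 6, 0.4, 0, 0, 0, 0], [0, 3, 0.2, 0, 0, 0, 0], [0, 0, 0, 0, 0, 0, 0], [0, 0, 0, 0, 0, 0, 0]]]'

```text
time_s: 12.4
tool_pos: [0.5947, -0.0185, 0.2208]
eef_rot: [180.0, -0.0, -176.6]
contact_force: [0.9, 0.4, -1.7]
grip_width: 0.126
finger_force: 58.6
```

Call:
step_arm --plan '[[[0, 0, 0, -5, 0, 0, 0], [0, 0, 0, -8, 0, 0, 0], [0, 0, 0, -7, 0, 0, 0], [0, 0, 0, -4, 0, 0, 0], [0, 0, 0, -2, 0, 0, 0]]]'

```text
time_s: 12.82
tool_pos: [0.5938, -0.0185, 0.1931]
eef_rot: [180.0, -0.1, -176.6]
contact_force: [-0.5, 0.0, -1.9]
grip_width: 0.125
finger_force: 58.7
```

Call:
step_arm --plan '[[[0, 0, 0, -1, 0, 0, 0], [0, 0, 0, -1, 0, 0, 0], [0, 0, 0, -1, 0, 0, 0]]]'

```text
time_s: 13.07
tool_pos: [0.5949, -0.0186, 0.1922]
eef_rot: [-180.0, 0.0, -176.6]
contact_force: [1.0, -0.4, -3.1]
grip_width: 0.125
finger_force: 58.7
```

Call:
step_arm --plan '[[[0, 0, 0, -1, 0, 0, 0], [0, 0, 0, -1, 0, 0, 0]]]'

```text
time_s: 13.23
tool_pos: [0.595, -0.0186, 0.1902]
eef_rot: [-180.0, 0.0, -176.6]
contact_force: [0.4, -0.3, -1.8]
grip_width: 0.122
finger_force: 58.7
```

Call:
step_arm --plan '[[[0, 0, 0, -0.7, 0, 0, 0], [0, 0, 0, -0.7, 0, 0, 0]]]'

```text
time_s: 13.4
tool_pos: [0.5948, -0.0186, 0.1886]
eef_rot: [-180.0, 0.0, -176.6]
contact_force: [-0.0, 1.2, -0.8]
grip_width: 0.126
finger_force: 58.7
```

Call:
step_arm --plan '[[[0, 0, 0, -0.7, 0, 0, 0], [0, 0, 0, -0.7, 0, 0, 0]]]'

```text
time_s: 13.57
tool_pos: [0.5948, -0.0186, 0.1871]
eef_rot: [-180.0, 0.0, -176.6]
contact_force: [-0.2, 0.2, -1.9]
grip_width: 0.126
finger_force: 58.7
```

Call:
step_arm --plan '[[[0, 0, 0, -0.7, 0, 0, 0], [0, 0, 0, -0.7, 0, 0, 0]]]'

```text
time_s: 13.73
tool_pos: [0.5948, -0.0186, 0.1857]
eef_rot: [-180.0, -0.0, -176.6]
contact_force: [0.1, -0.4, -1.4]
grip_width: 0.132
finger_force: 58.7
```

Call:
step_arm --plan '[[[0, 0, 0, -0.5, 0, 0, 0], [0, 0, 0, -0.5, 0, 0, 0]]]'

```text
time_s: 13.9
tool_pos: [0.5948, -0.0186, 0.1849]
eef_rot: [-180.0, 0.0, -176.6]
contact_force: [-0.4, -0.3, -1.1]
grip_width: 0.127
finger_force: 58.7
```

Call:
step_arm --plan '[[[0, 0, 0, -0.5, 0, 0, 0], [0, 0, 0, -0.5, 0, 0, 0]]]'

```text
time_s: 14.07
tool_pos: [0.5949, -0.0186, 0.1844]
eef_rot: [-180.0, 0.0, -176.6]
contact_force: [-2.0, -0.3, 1.9]
grip_width: 0.126
finger_force: 59.1
```

Call:
step_arm --plan '[[[0, 0, 0, 0.4, 0, 0, 0], [0, -2, -0.1, 0, 0, 0, 0], [0, -2, -0.1, 0, 0, 0, 0], [0, -2, -0.1, 0, 0, 0, 0]]]'

```text
time_s: 14.4
tool_pos: [0.5892, -0.019, 0.1846]
eef_rot: [-180.0, 0.1, -176.6]
contact_force: [2.1, 0.9, 0.7]
grip_width: 0.123
finger_force: 59.0
```

Call:
step_arm --plan '[[[0, -1, -0.1, 0, 0, 0, 0], [0, -1, 0, 0, 0, 0, 0]]]'

```text
time_s: 14.57
tool_pos: [0.5881, -0.019, 0.1849]
eef_rot: [-180.0, 0.3, -176.6]
contact_force: [7.1, -0.3, -0.7]
grip_width: 0.131
finger_force: 58.9
```

Call:
step_arm --plan '[[[0, -0.8, -0.1, 0, 0, 0, 0], [0, -0.7, 0, 0, 0, 0, 0]]]'

```text
time_s: 14.73
tool_pos: [0.5878, -0.0191, 0.1853]
eef_rot: [-180.0, 0.5, -176.6]
contact_force: [10.5, 1.1, -2.0]
grip_width: 0.125
finger_force: 58.8
```

Call:
step_arm --plan '[[[0, 1.2, 0, 0, 0, 0, 0], [0, 0, 0, 0, 0, 0, 0]]]'

```text
time_s: 14.9
tool_pos: [0.5881, -0.019, 0.1849]
eef_rot: [-180.0, 0.3, -176.6]
contact_force: [6.6, 0.8, -0.6]
grip_width: 0.125
finger_force: 58.8
```

```bash
python3 -W ignore - <<'E'
from h import *
c=cap('side');W=cloud(c);np.savez('s5.npz',**c)
a=cv2.resize(c['pixels'][140:215,285:355,::-1],None,fx=8,fy=8,interpolation=cv2.INTER_CUBIC)
cv2.imwrite('pics/s5.png',a)
x,y,z=W[...,0],W[...,1],W[...,2]
k=(x>.55)&(x<.63)&(y>-.07)&(y<.03)&(z>.10)&(z<.145);P=W[k];print('bail sides',len(P),np.median(P,0),np.percentile(P[:,0],[5,95]))
k=(x>.55)&(x<.582)&(y>-.04)&(y<.0)&(z>.158)&(z<.18);P=W[k];print('tip',len(P),P.mean(0),P.min(0),P.max(0))
k=(x>.55)&(x<.63)&(y>-.07)&(y<.03)&(z>.16)&(z<.21)&(c['pixels'].max(2)<70);P=W[k];print('grip',len(P),np.median(P,0),np.percentile(P[:,0],[3,97]))
st()
E
```

```text
bail sides 37 [ 0.59091403 -0.05227048  0.1219211 ] [0.58687571 0.59425618]
tip 22 [ 0.5767185  -0.02177155  0.16884891] [ 0.57169325 -0.02772979  0.15882133] [ 0.58105963 -0.01525168  0.17882874]
grip 84 [ 0.58703168 -0.02625143  0.18789338] [0.57996547 0.59553098]
14.95 [ 0.5881 -0.019   0.1849] [-179.99    0.3  -176.61] [ 6.4 -0.1 -0.3] 0.12409084898114768 58.79446506500244 [-9.100e+00 -2.000e-01  1.002e+02  1.000e-01  7.970e+01 -1.025e+02]
```

View pics/s5.png

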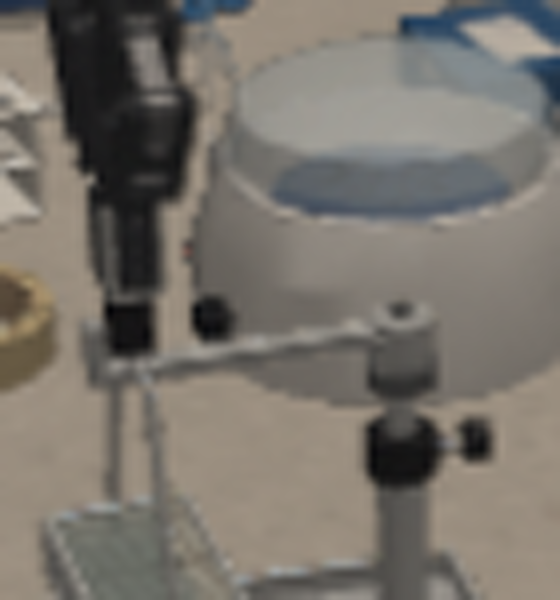

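The crop shows the bail on the bar with the black grip on it (130,325), its lower part against the tip's inner face (95,350). Depth puts the grip's front face at x≈0.580, the same as the tip's face. So the rack is out as far as it goes while upright and centred. I'll ease the preload, then release.

Call:
step_arm --plan '[[[0, 0.8, 0, 0, 0, 0, 0], [0, 0, 0, 0, 0, 0, 0], [0, 0, 0, -0.2, 0, 0, 0]]]'

```text
time_s: 15.2
tool_pos: [0.5883, -0.0191, 0.1846]
eef_rot: [-180.0, 0.2, -176.6]
contact_force: [5.2, 0.2, 0.6]
grip_width: 0.128
finger_force: 58.8
```

Call:
step_arm --plan '[[[0, 1.0, 0, 0, 0, 0, 0], [0, 0, 0, 0, 0, 0, 0]]]'

```text
time_s: 15.37
tool_pos: [0.5885, -0.019, 0.1843]
eef_rot: [180.0, 0.0, -176.6]
contact_force: [2.3, 0.2, 1.9]
grip_width: 0.129
finger_force: 59.0
```

Call:
step_arm --plan '[[[0.11, 0, 0, 0.2, 0, 0, 0], [0.14, 0, 0, 0, 0, 0, 0], [0.17, 0, 0, 0, 0, 0, 0], [0.22, 0, 0, 0, 0, 0, 0], [0.28, 0, 0, 0, 0, 0, 0]]]'

```text
time_s: 15.78
tool_pos: [0.5874, -0.0191, 0.1833]
eef_rot: [180.0, -0.1, -176.6]
contact_force: [0.3, -0.0, 0.2]
grip_width: 0.28
finger_force: 0.0
```

Call:
step_arm --plan '[[[0.35, 0, 0, 0, 0, 0, 0], [0.45, 0, 0, 0, 0, 0, 0], [0.5, 0, 0, 0, 0, 0, 0], [0.5, 0, 0, 0, 0, 0, 0]]]'

```text
time_s: 16.12
tool_pos: [0.5881, -0.0191, 0.1841]
eef_rot: [-180.0, -0.0, -176.6]
contact_force: [-0.6, 0.8, -0.9]
grip_width: 0.498
finger_force: 0.0
```

```bash
cat > chk.py <<'E'
from h import *
import sys
c=cap('side');W=cloud(c)
a=cv2.resize(c['pixels'][140:240,275:375,::-1],None,fx=6,fy=6,interpolation=cv2.INTER_CUBIC)
cv2.imwrite('pics/%s.png'%sys.argv[1],a)
x,y,z=W[...,0],W[...,1],W[...,2]
b=(x>.54)&(x<.64)&(y>-.1)&(y<.06)
for n,lo,hi in(('sides',.085,.14),('basket',.045,.08)):
    P=W[b&(z>lo)&(z<hi)];print(n,len(P),np.median(P,0).round(4),P.min(0).round(3),P.max(0).round(3))
P=W[b&(z>.16)&(z<.215)&(c['pixels'].max(2)<70)];print('grip',len(P),np.median(P,0).round(4),P.min(0).round(3),P.max(0).round(3))
st()
E
python3 chk.py s6
```

```text
sides 45 [ 0.5905 -0.0521  0.1112] [ 0.587 -0.063  0.085] [0.594 0.023 0.139]
basket 466 [ 0.5866 -0.0386  0.0737] [ 0.558 -0.068  0.047] [0.621 0.027 0.08 ]
grip 103 [ 0.5851 -0.025   0.1986] [ 0.577 -0.056  0.163] [0.597 0.006 0.215]
16.1667 [ 0.5882 -0.0191  0.1841] [-1.8000e+02 -1.0000e-02 -1.7661e+02] [-0.3 -0.2 -0.4] 0.5009201900343233 0.0 [  -9.1    0.   100.1   -0.    79.9 -102.5]
```

Call:
step_arm --plan '[[[0.6, 0, 0, 5, 0, 0, 0], [0.6, 0, 0, 15, 0, 0, 0], [0.6, 0, 0, 25, 0, 0, 0], [0.6, 0, 0, 30, 0, 0, 0], [0.6, 0, 0, 20, 0, 0, 0]]]'

```text
time_s: 16.58
tool_pos: [0.5888, -0.0192, 0.2824]
eef_rot: [-180.0, 0.2, -176.6]
contact_force: [0.1, -0.1, 1.1]
grip_width: 0.597
finger_force: 0.0
```

Call:
step_arm --plan '[[[0.6, -30, 0, 10, 0, 0, 0], [0.6, -30, 0, 10, 0, 0, 0], [0.6, -20, 0, 0, 0, 0, 0], [0.6, 0, 0, 0, 0, 0, 0], [0.6, 0, 0, 0, 0, 0, 0]]]'

```text
time_s: 17.0
tool_pos: [0.508, -0.0191, 0.3001]
eef_rot: [-180.0, 0.1, -176.6]
contact_force: [-0.5, 0.2, 0.3]
grip_width: 0.6
finger_force: 0.0
```

```bash
python3 chk.py s7; python3 -W ignore hk.py 8
```

```text
sides 48 [ 0.5906 -0.0517  0.112 ] [ 0.584 -0.066  0.085] [0.594 0.026 0.139]
basket 463 [ 0.5858 -0.0391  0.0734] [ 0.558 -0.068  0.048] [0.621 0.029 0.08 ]
grip 97 [ 0.5878 -0.0241  0.1884] [ 0.58  -0.032  0.162] [ 0.596 -0.018  0.212]
17.05 [ 0.5084 -0.0191  0.2996] [-1.7999e+02  7.0000e-02 -1.7661e+02] [-0.3  0.7  0. ] 0.5968847591466656 0.0 [ -10.5  -15.   102.7    0.    92.3 -103.9]
top 87 0.15541671330995027
slope [ 0.0662605 -0.0579993] y at post -0.012412076729812649 dir off -0.06626049792980608
tip 18 [ 0.57746772 -0.02023228  0.169061  ] 0.1854790487179214
side 92 0.1559567243716099
slope [ 0.1552155  -0.11619609] y at post -0.009407825110444148 dir off -0.1552154965196205
tip 20 [ 0.58575375 -0.02377145  0.16981325] 0.18871233492379205
17.15 [ 0.5087 -0.0191  0.2989] [ 1.7999e+02 -2.0000e-02 -1.7661e+02] [ 0.3 -0.2 -0.2] 0.5994175029857086 0.0 [ -10.5  -14.9  102.6    0.    92.3 -103.9]
```

View pics/s7.png

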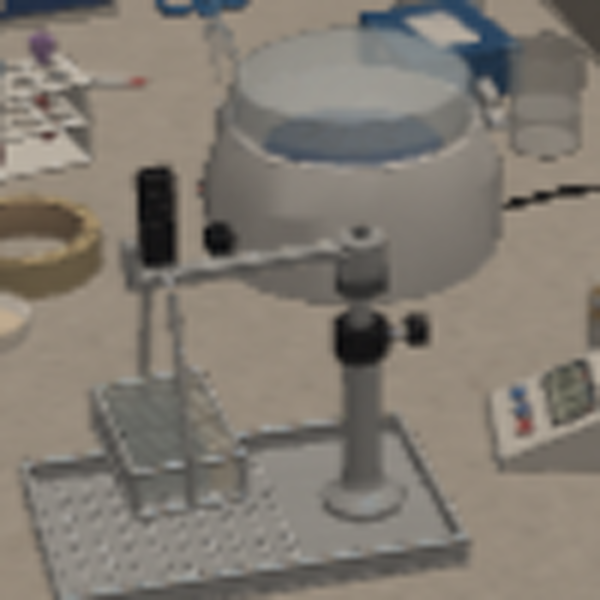

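The picture shows the rack hanging upright on the bar with its grip against the tip (135,265) and the gripper clear of it. It did not move between the last two checks, so I'm handing in.

```bash
python3 -c "
from h import *
st(); print(bot.close_job())"
```

```text
17.15 [ 0.5087 -0.0191  0.2989] [ 1.7999e+02 -2.0000e-02 -1.7661e+02] [ 0.3 -0.2 -0.2] 0.5994175029857086 0.0 [ -10.5  -14.9  102.6    0.    92.3 -103.9]
the job is handed in; nothing more can be done
None
```

The job is handed in at 17 s: the hook is on its stop and the rack hangs upright, still and released, but what touches the tip is the black grip on the bail, so by the given sizes the wire itself sits about 6 mm short of it.

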